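# Clamp the jamb block and offer up the hinge leaf

## Task

In the case maker's workshop, first swing the raised clamp bar fully down onto the wooden jamb block. Then take the loose hinge leaf out of its slotted stand and bring its knuckle in between the two knuckles on the block so that the three holes line up upright and the pin could be dropped straight through. Finish while still holding it there, still and carried by the gripper alone, not resting on or pressing against anything; leave the block in its nest and the other things on the bench alone.

Things in the scene. Friction and masses are not known exactly. Their poses are not given: they have to be found in the camera images.
- fixture: fixed steel holding fixture, its base 170 x 120 x 12 mm; origin on the bench under the middle of the jamb block's seat, z up, -x towards the side where the block's knuckles are. Base spans x -40 to +130 mm, y -60 to +60. The block sits at z 12 mm in a nest of low walls (up to z 37; 1 mm play). The clamp post, two steel cheeks, stands at x 59 to 91 mm, z up to 147 mm
- clamp (a joint): hinge of the clamp bar on the fixture, rad: 0 fully down (bar level, its rubber foot 0.5 mm over the block's top, a hard stop), positive raised, up to 1.3. It starts raised between 0.6 and 1.0. A friction hinge: it stays where it is left; about 3 N at the bar's end pushes it down
- clamp_hinge (a point): point on the clamp bar's hinge axis; lies at x 75, y 0, z 135 mm in the fixture's frame; the axis runs along the fixture's y. The bar reaches from here towards the fixture's -x (rising by the joint angle). The bar is 10 mm thick, centred on the hinge axis, 95 mm long, 22 mm wide, its last 30 mm 34 mm wide
- clamp_end (a point): middle of the upper edge at the free end of the clamp bar, 95 mm from the hinge axis along the bar and 5 mm above the bar's mid-plane
- jamb: loose hardwood jamb block 60 x 60 x 110 mm, 0.6 kg, standing in the fixture's nest; origin centre of its underside, z up. On its -x face a steel leaf (5 mm thick, 40 wide) carries two knuckles (outer diameter 22, bore 10, each 22 mm tall) one above the other on an upright axis at x -50, y 0 mm; the gap between them is 32 mm high, z 47 to 79 mm; the axis is 15 mm in front of that leaf
- jamb_eye (a point): point on the pin axis of the block's knuckles, midway in the gap between them: x -50, y 0, z 63 mm in the block's frame (75 mm over the bench)
- leaf: loose steel hinge leaf, about 0.32 kg: an upright plate 80 (x) x 8 (y) x 60 (z) mm; origin at the middle of the plate's lower edge, z up, x along the plate towards the knuckle. One knuckle (outer diameter 22, bore 10, 25 mm tall) stands beyond its +x edge on a neck 25 mm tall. Starts upright in the stand, origin 8 mm over the bench; pinch it across its thickness
- leaf_eye (a point): centre of the loose leaf's knuckle bore: x 60, y 0, z 30 mm in the leaf's frame; the bore runs along z
- stand: fixed dark wooden stand 90 x 60 mm with a slot along its x, 10 mm wide, floor at z 8 mm, walls up to z 26 mm, in which the leaf stands; origin on the bench under its middle. The leaf lifts straight up out of it
- pin: bystander: the hinge pin, 6 mm diameter, 81 mm long, lying in a shallow wooden tray 70 x 110 x 15 mm on the bench; origin under its middle
- jar: bystander: amber glass jar, diameter 60, height 85 mm; origin centre of its underside
- hammer: bystander: hammer lying on the bench
- driver: bystander: screwdriver lying on the bench
Mind the look-alikes: they are no part of the job. Of the things like the jamb, leave any that is green, turquoise or yellow; of the rest the larger one is meant.

How it is judged:
On the way, in this order (a step that is already met when the one before it is completed fails the run):
1. the clamp bar is fully down (value of joint clamp below 0.06 rad), for 0.2 s.
2. the leaf is lifted out of its stand (z of leaf in the frame of stand above 0.03 m and contact force between the fingers and leaf above 2 N), for 0.2 s.
At the end, for the whole second after the job is handed in: Clamp under 0.06 rad; block in its nest within 6 mm; loose knuckle between the two, bore within 3.5 mm of their axis, 4.5 mm in height, parallel within 0.09 rad; leaf still, in the fingers, pressing on the block under 1.2 N, on the fixture under 0.5 N; robot off the block (value of joint clamp below 0.06 rad and horizontal distance between jamb and fixture below 0.006 m and z of jamb in the frame of fixture below 0.016 m and horizontal distance between leaf_eye and jamb_eye below 0.0035 m and z of leaf_eye in the frame of jamb_eye between -0.0045 and 0.0045 m and angle between the z axis of leaf and the z axis of jamb, either way round below 0.09 rad and contact force between the fingers and leaf above 2 N and contact force between leaf and jamb below 1.2 N and contact force between leaf and fixture below 0.5 N and contact force between the arm and jamb below 0.5 N and linear speed of leaf below 0.02 m/s); the arm keeps its last pose, push and grip.
It fails at once if a bystander was disturbed (moved 30 mm) (distance of any of pin, jar, hammer, driver from where it was at the start of the episode above 0.03 m).
It fails at once if the jamb block was lifted out of its nest (z of jamb in the frame of fixture above 0.035 m).
It also fails if it takes over 53 s, if anything falls off the work surface, if the arm or the gripper's body presses on something with over 40 N, if the wrist force passes 120 N, or if a joint passes its speed limit or range.

## Robot

A 6-joint arm with a two-finger parallel gripper is mounted at the origin on the work surface. World frame = base frame: x ahead of the robot, y to its left, z up, the work surface at z = 0. Lengths are in m, angles in rad, forces in N, time in s.
With the tool pointing down it reaches from about 0.3 to 0.775 m from the base axis. Payload 14.6 kg.
Tool frame: the origin (TCP) lies at the centre of the arm's flange, where the gripper is bolted on; the fingertips stand 199 mm ahead of it and the grasp point (between the pads) lies 180 mm ahead of it; z points along the fingers, y is the line along which they close (so a half turn about z gives the same grasp; the last joint's range is limited). The gripper opens to 94 mm and grips with 3 to 60 N. Pads are 16 mm wide; open, the fingers measure 119 mm over their backs; the gripper's body (75 mm by 177 mm) begins 78 mm behind the grasp point.
Start: joints at [1.256, 0.3, 1.521, -0, 1.321, -0.067], TCP at [0.135, 0.533, 0.405] pointing down, gripper open.
Joint ranges: [-3.03, 3.03], [-0.79, 2.21], [0.23, 2.52], [-1.04, 4.18], [0, 3.07], [-2.55, 2.55]. Speed limits (rad/s): [2.22, 2.22, 2.57, 3.14, 3.14, 3.14].

## Interface

Orientations are given as [roll, pitch, yaw] about the fixed x, y, z axes, in that order (R = Rz(yaw) Ry(pitch) Rx(roll)).
In Python, from station import ctrl gives the robot as it stands. The module is installed in compiled form; this text tells all that it offers.
- The arm moves only by the tool servo_tool, never from a script. Its argument "motion" is a list of rows, each a list of 5 numbers: the closure, from 0 (fully open) to 1 (shut), then the shift along the world's x, y, z in cm, then the turn about the world's z in degrees. A call has 1 to 20 rows; each row is the pose to reach, as a shift and turn from the pose commanded when the call began; what a row does not reach only later rows make up. A row lasts 1/8 s, in which the tool goes at most 62.5 mm and 10.7 degrees, less where a joint would pass 70% of its speed; a pose out of reach is approached as far as the arm can. A call with a gripper value outside its range is refused whole. The fingers move at their own pace and stop on an object; "squeeze" is the grip in N (left out, the last holds). Time passes only in rows, so rows that repeat a pose let the fingers close. It gives the time, the measured TCP pose, the force, the opening and the grip force at its end, in the units of the state.
- ctrl.get_obs(): the state, without advancing time (a new reading comes with each control period).
- ctrl.camera(name): name is "scene" or "top"; returns a dict with "image" (400x640x3 uint8, red, green, blue), "fx", "fy", "cx", "cy" (pixels), "camera_from_world" (4x4, takes a point from world to camera coordinates). Camera axes: x right, y up, looking along -z (the intrinsics and any distortion apply to the point x, -y, -z); pixel columns grow to the right and rows downward; lengths in m; the calibration is good to about 2 mm. A picture is of the moment at which its call begins. There is no depth.
- ctrl.hand_in(): hands the job in; it is judged then, once.
The state is a dict: "time_s": time; "qpos": joint angles; "joint_vel": joint speeds; "tau": joint torques, N m; "ee_pos": TCP position; "eef_rot": TCP orientation; "force": force on the tool from outside, world axes, zero at the start; "moment": the same for the moment, N m; "grip_width": finger opening in m; "grip_force": force on a finger pad.
Only numpy, scipy, OpenCV 4.12 (cv2) and the standard library are available. Lean on these libraries where they do the work, as an engineer would, in place of code of your own. Each camera call takes 0.05 s, during which the arm holds its last target. There are 200 camera calls.

## Working session

There is one attempt and no reset: what is moved stays moved. The work goes in short steps, Python scripts to look and compute and a tool call to move; the robot and the scene stay as the last step left them, time stands still between calls to the robot, and variables do not carry over. Pictures are saved under pics/ and viewed, at most 10 in all, crops included, and the job is handed in when it is done.

Besides the shell and the picture viewer there is one more tool, called after ">>>" as a command line: name --pt "numbers of a row" for each row, then --argument value for the rest. servo_tool: Moves the arm, as the interface text tells. Its arguments: {"type":"object","properties":{"motion":{"type":"array","items":{"type":"array","items":{"type":"number"}}},"squeeze":{"type":"number"}},"required":["motion"]}

```bash
mkdir -p pics; cat > h.py <<'E'
import numpy as np, cv2
from station import ctrl
def snap(n,f):
    c=ctrl.camera(n); cv2.imwrite(f,c["image"][:,:,::-1]); np.savez(f+".npz",**{k:c[k] for k in("fx","fy","cx","cy","camera_from_world")}); print([k for k in c]); return c
def load(f): return np.load(f+".npz")
def ray(c,u,v):
    T=c["camera_from_world"];d=np.array([(u-c["cx"])/c["fx"],-(v-c["cy"])/c["fy"],-1.])
    R=T[:3,:3];return -R.T@T[:3,3],R.T@d
def atz(c,u,v,z):
    o,d=ray(c,u,v);return o+d*(z-o[2])/d[2]
def proj(c,P):
    P=np.atleast_2d(P);q=P@c["camera_from_world"][:3,:3].T+c["camera_from_world"][:3,3]
    return np.c_[c["cx"]+c["fx"]*q[:,0]/-q[:,2],c["cy"]+c["fy"]*q[:,1]/q[:,2]]
E
python3 - <<'E'
from h import *
for n in("scene","top"):
    c=snap(n,f"pics/{n}0.png"); print(c["fx"],c["cx"],c["cy"],-c["camera_from_world"][:3,:3].T@c["camera_from_world"][:3,3]); print({k:v for k,v in c.items() if k not in("image","camera_from_world")})
print(ctrl.get_obs())
E
```

```text
['image', 'fx', 'fy', 'cx', 'cy', 'camera_from_world']
383.9558841633934 319.9882631887673 202.06440560500258 [1.24611445 0.26873486 1.07936107]
{'fx': 383.9558841633934, 'fy': 383.9558841633934, 'cx': 319.9882631887673, 'cy': 202.06440560500258}
['image', 'fx', 'fy', 'cx', 'cy', 'camera_from_world']
429.6626265984485 321.60732468492324 204.65433734927623 [ 0.41204805 -0.00167626  1.18686236]
{'fx': 429.6626265984485, 'fy': 429.6626265984485, 'cx': 321.60732468492324, 'cy': 204.65433734927623}
{'time_s': 0.1, 'qpos': array([ 1.25640182e+00,  3.00425253e-01,  1.52151299e+00, -1.43164480e-05,
        1.32071181e+00, -6.66149403e-02]), 'joint_vel': array([ 0.00085267, -0.00165378, -0.0019321 , -0.00054955, -0.00065774,
       -0.00010924]), 'tau': array([ 1.73930071e-04, -5.32649374e+01, -3.53282189e+01,  7.09206867e-02,
        2.34274036e-02, -7.29376461e-05]), 'ee_pos': array([0.13489201, 0.53317406, 0.40414018]), 'eef_rot': array([-3.14053668e+00, -5.65496552e-05,  2.89381661e+00]), 'force': array([-0.77872487,  0.13208112, -0.00329443]), 'moment': array([-6.17195645e-02, -7.39220948e-05,  5.75148032e-02]), 'grip_force': 0.0, 'grip_width': 0.09375372801755874}
```

View pics/scene0.png

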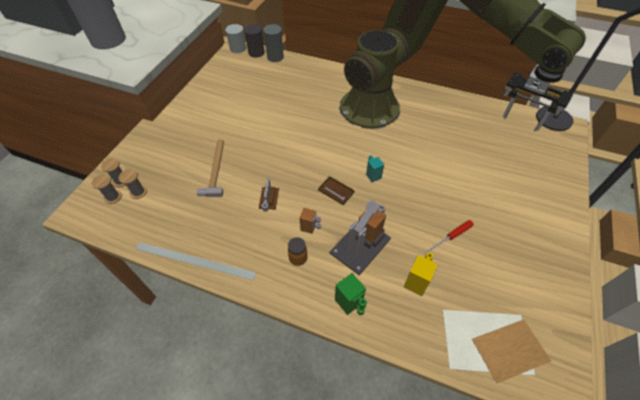

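View pics/top0.png

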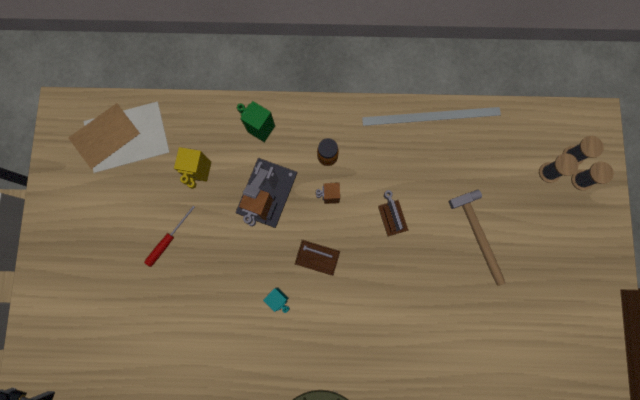

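The scene shows the fixture at about (362,240) with the brown block on it, and the leaf in its stand at about (268,195). From the top the fixture base is around (266,193), its knuckles around (250,218), and the stand is at about (394,215). I'll enlarge both.

```bash
python3 - <<'E'
import cv2,numpy as np
t=cv2.imread("pics/top0.png");s=cv2.imread("pics/scene0.png")
r=lambda i,x,y,w,h,k:cv2.resize(i[y:y+h,x:x+w],None,fx=k,fy=k,interpolation=cv2.INTER_CUBIC)
cv2.imwrite("pics/m1.png",np.vstack([np.hstack([r(t,225,150,80,60+20,5)[:300*2],r(t,365,180,80,80,5)])[:400],]))
a=np.hstack([r(t,230,155,75,75,4),r(t,370,180,75,75,4)]);b=np.hstack([r(s,325,190,75,100//4*3,4),r(s,240,160,75,75,4)])
cv2.imwrite("pics/m1.png",np.vstack([a,b]))
E
```

```text
(no output)
```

View pics/m1.png

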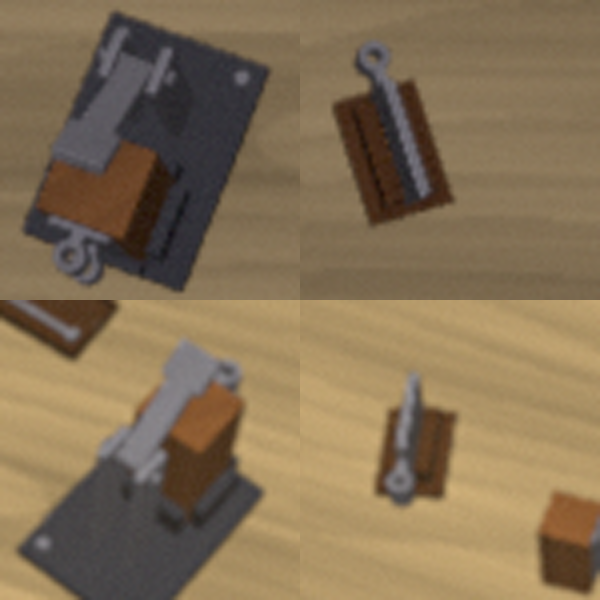

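```bash
cat > fit.py <<'E'
from h import *
from scipy.optimize import least_squares
T=load("pics/top0.png");S=load("pics/scene0.png")
def R(a):return np.array([[np.cos(a),-np.sin(a),0],[np.sin(a),np.cos(a),0],[0,0,1]])
def fit(obs,x0,z=0):
    def f(p):
        return np.concatenate([(proj(c,R(p[2])@(np.array(L)/1000)+[p[0],p[1],z])[0]-uv) for c,L,uv in obs])
    r=least_squares(f,x0,loss="soft_l1");print(np.round(r.x,4));print(np.round(r.fun.reshape(-1,2),1).tolist());return r.x
def px(ox,oy,x,y):return np.array([ox+(x+.5)/4-.5,oy+(y+.5)/4-.5])
if __name__=="__main__":
    a=lambda x,y:px(230,155,x,y);b=lambda x,y:px(370,180,x-300,y);c=lambda x,y:px(325,190,x,y-300);d=lambda x,y:px(240,160,x-300,y-300)
    F=fit([(T,[130,60,12],a(113,12)),(T,[-40,60,12],a(25,232)),(T,[130,-60,12],a(270,68)),(T,[-40,-60,12],a(183,290)),(S,[130,-60,12],c(20,550)),(S,[-40,60,12],c(262,490))],[.4,.15,-.4])
    J=fit([(T,[30,-30,122],a(158,150)),(T,[-30,-30,122],a(120,235)),(T,[-30,30,122],a(37,200)),(T,[-50,0,113],a(70,256))],F)
    K=fit([(T,[45,30,26],b(333,102)),(T,[45,-30,26],b(413,80)),(T,[-45,-30,26],b(453,202)),(T,[-45,30,26],b(370,225))],[.4,-.2,.3])
    L=fit([(T,[60,0,50.5],b(373,57)),(T,[-40,0,68],b(426,195)),(S,[60,0,50.5],d(400,480)),(S,[-40,0,68],d(414,376))],K)
    for al in np.arange(.5,1.05,.1):
        P=[R(F[2])@np.array([.075-.095*np.cos(al)-.005*np.sin(al),y,.135+.095*np.sin(al)-.005*np.cos(al)])+[F[0],F[1],0] for y in(.017,-.017)]
        print(al,(proj(T,P)-[230,155])*4)
E
python3 fit.py
```

```text
[ 0.601   0.1776 -0.3264]
[[-0.4, -0.7], [-0.9, 0.2], [0.1, -0.6], [0.1, 0.4], [-1.9, -0.7], [0.2, -0.5]]
[ 0.6037  0.1784 -0.3492]
[[0.3, -0.2], [0.7, 0.5], [-0.6, 0.6], [-0.3, -1.2]]
[ 0.5768 -0.1862  0.2981]
[[-0.6, -0.3], [0.3, -0.6], [0.3, 0.3], [-0.1, 0.6]]
[ 0.5808 -0.1879  0.3211]
[[-0.3, -0.1], [-0.4, -0.0], [-0.3, 0.0], [-0.4, -1.0]]
0.5 [[ 49.16168589 169.44777361]
 [101.98627    188.56048185]]
0.6 [[ 49.37131857 159.8126825 ]
 [102.586885   179.04700287]]
0.7 [[ 50.25034687 148.92928607]
 [103.83159669 168.27272587]]
0.7999999999999999 [[ 51.80194976 136.90274205]
 [105.71869248 156.34123244]]
0.8999999999999999 [[ 54.01968965 123.85867244]
 [108.23709155 143.37673226]]
0.9999999999999999 [[ 56.88705619 109.94192877]
 [111.36599448 129.52286571]]
```

>>> servo_tool --pt "1 4 -3 2 0" --pt "1 8 -6 3 0" --pt "1 12 -9 3 0" --pt "1 16 -12 3 0" --pt "1 20 -15 3 0" --pt "1 24 -18 3 0" --pt "1 28 -21 3 0" --pt "1 32 -24 3 0" --pt "1 36 -27 3 0" --pt "1 40 -30 3 0" --pt "1 44 -33 3 0" --pt "1 47.8 -35.9 3 0" --pt "1 47.8 -35.9 3 0" --pt "1 47.8 -35.9 3 0" --squeeze 50

```text
time_s: 1.85
ee_pos: [0.6126, 0.1745, 0.4342]
eef_rot: [-3.141, -0.001, 2.894]
force: [0.0, -0.1, 0.5]
grip_width: 0.0004
grip_force: 0.0
```

```bash
python3 - <<'E'
from h import *
r=lambda i,x,y,w,h,k:cv2.resize(i[y:y+h,x:x+w],None,fx=k,fy=k,interpolation=cv2.INTER_CUBIC)
s=snap("scene","pics/s1.png")["image"];t=snap("top","pics/t1.png")["image"]
cv2.imwrite("pics/m2.png",np.hstack([r(s,325,150,100,125,4),r(t,220,130,100,125,4)])[:,:,::-1])
print(ctrl.get_obs()["eef_rot"])
E
```

```text
['image', 'fx', 'fy', 'cx', 'cy', 'camera_from_world']
['image', 'fx', 'fy', 'cx', 'cy', 'camera_from_world']
[ 3.14146917e+00 -1.11952147e-04  2.89485226e+00]
```

View pics/m2.png

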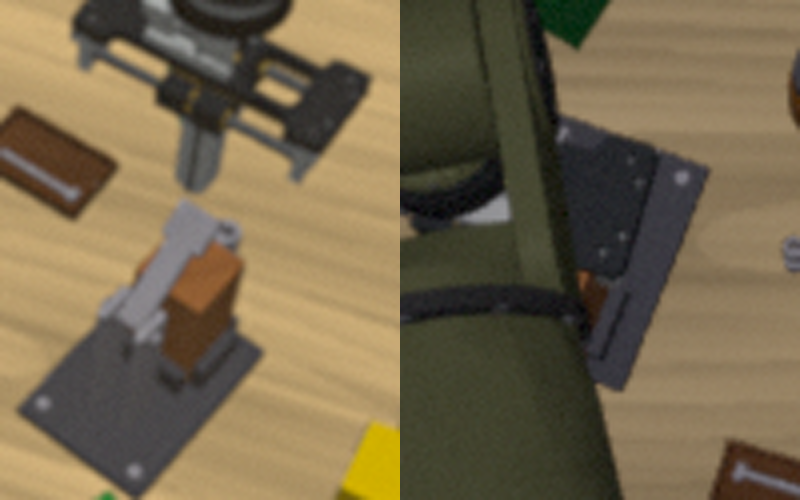

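The closed fingers hang over the bar with their tips at about (193,190) in the crop, and the bar's end is just below at about (190,215). I'll press down.

>>> servo_tool --pt "1 0 0 -1.5 0" --pt "1 0 0 -3 0" --pt "1 0 0 -4 0" --pt "1 0 0 -5 0" --pt "1 0 0 -6 0" --pt "1 0 0 -7 0" --pt "1 0 0 -7.8 0" --pt "1 0 0 -8.4 0" --pt "1 0 0 -8.9 0" --pt "1 0 0 -9.2 0" --pt "1 0 0 -9.2 0"

```text
time_s: 3.32
ee_pos: [0.6129, 0.1742, 0.3424]
eef_rot: [-3.141, -0.0, 2.894]
force: [-0.0, -0.2, 0.1]
grip_width: 0.0005
grip_force: 0.0
```

>>> servo_tool --pt "1 0 0 -0.15 0" --pt "1 0 0 -0.3 0" --pt "1 0 0 -0.4 0"

```text
time_s: 3.7
ee_pos: [0.6129, 0.1742, 0.3394]
eef_rot: [3.141, 0.0, 2.894]
force: [-6.1, -0.5, 12.7]
grip_width: 0.0006
grip_force: 6.3
```

```bash
python3 - <<'E'
from h import *
r=lambda i,x,y,w,h,k:cv2.resize(i[y:y+h,x:x+w],None,fx=k,fy=k,interpolation=cv2.INTER_CUBIC)
s=snap("scene","pics/s2.png")["image"]
cv2.imwrite("pics/m3.png",r(s,325,160,100,120,5)[:,:,::-1])
E
```

```text
['image', 'fx', 'fy', 'cx', 'cy', 'camera_from_world']
```

View pics/m3.png

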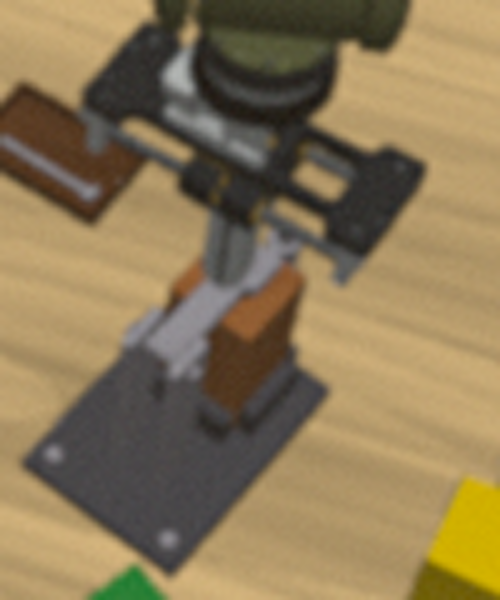

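The bar lies level on the block, and the 12.7 N reading at tip height 140 mm confirms the hard stop. I'll retreat to the middle for a clear look at both the fixture and the leaf.

>>> servo_tool --pt "1 0 0 4 0" --pt "1 0 0 9 0" --pt "0.5 -3 -4 9 8" --pt "0.5 -6 -8 9 16" --pt "0.5 -9 -12 9 24" --pt "0.5 -12 -16 9 32" --pt "0.5 -14 -19 9 32" --pt "0.5 -14 -19 9 32"

```text
time_s: 4.75
ee_pos: [0.4721, -0.0171, 0.429]
eef_rot: [-3.141, 0.001, -2.833]
force: [0.5, -0.1, -0.3]
grip_width: 0.0471
grip_force: 0.0
```

```bash
python3 - <<'E'
from h import *
r=lambda i,x,y,w,h,k:cv2.resize(i[y:y+h,x:x+w],None,fx=k,fy=k,interpolation=cv2.INTER_CUBIC)
s=snap("scene","pics/s3.png")["image"];t=snap("top","pics/t3.png")["image"]
cv2.imwrite("pics/m4.png",np.hstack([r(t,240,175,50,75,8),r(t,375,180,50,75,8)])[:,:,::-1])
cv2.imwrite("pics/m5.png",np.hstack([r(s,330,200,65,75,8)[:600,:520],r(s,250,170,35,50,8)[:400].repeat(1,0) if 0 else cv2.copyMakeBorder(r(s,250,170,35,50,8),0,200,0,0,cv2.BORDER_CONSTANT)])[:,:,::-1])
E
```

```text
['image', 'fx', 'fy', 'cx', 'cy', 'camera_from_world']
['image', 'fx', 'fy', 'cx', 'cy', 'camera_from_world']
```

View pics/m4.png

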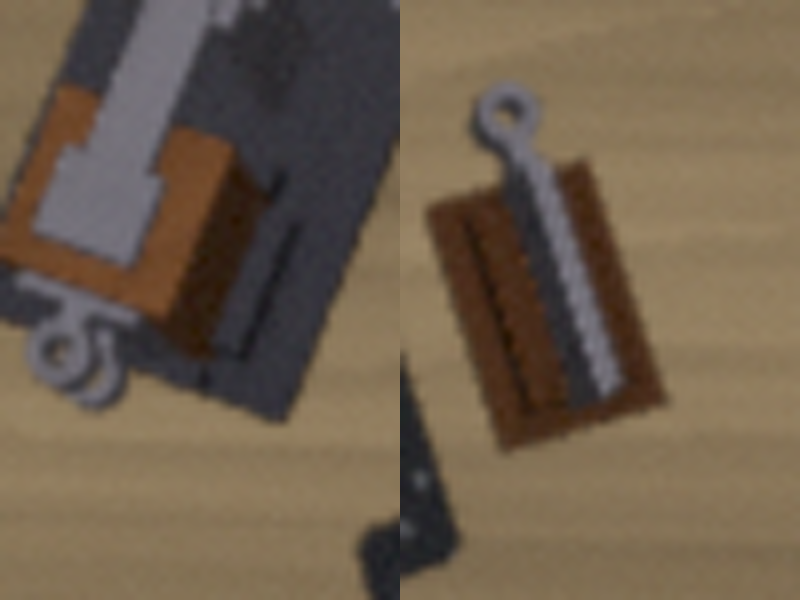

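View pics/m5.png

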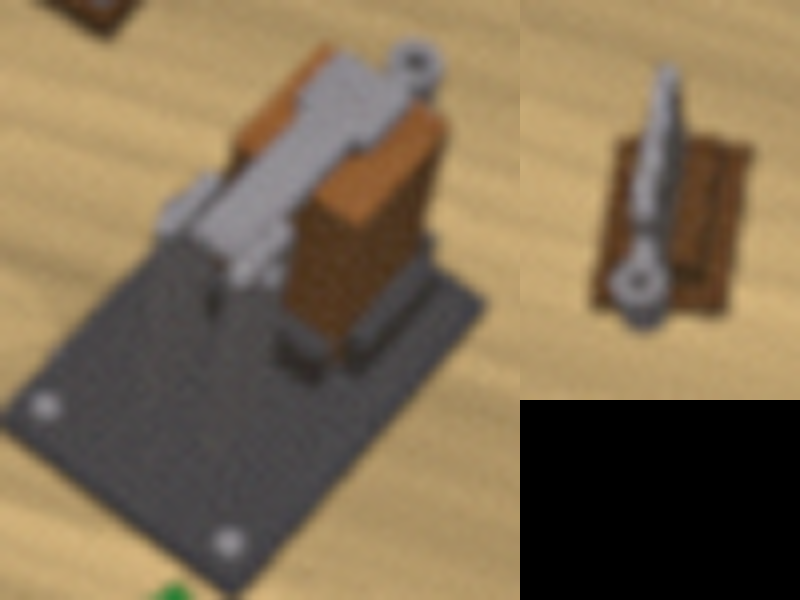

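Top view: upper knuckle bore at crop (63,352), block corners around (236,145) and (182,320), leaf ring at (505,113), plate end at (612,390). Scene view: knuckle at (415,62), leaf ring at (638,282). I'll fit poses to these.

```bash
cat > fit2.py <<'E'
from fit import *
T=load("pics/top0.png");S=load("pics/scene0.png")
p8=lambda ox,oy:(lambda x,y:np.array([ox+(x+.5)/8-.5,oy+(y+.5)/8-.5]))
a,b,c,d=p8(240,175),p8(325,180),p8(330,200),p8(185,170)
JT=[(T,[30,30,122],a(66,86)),(T,[30,-30,122],a(236,145)),(T,[-30,-30,122],a(182,320)),(T,[-50,0,113],a(63,352)),(T,[-20,17,140],a(36,228)),(T,[-20,-17,140],a(132,268)),(T,[-40,-60,12],a(288,422))]
JS=[(S,[-30,30,122],c(443,122)),(S,[30,30,122],c(355,222)),(S,[-30,-30,122],c(330,47)),(S,[-50,0,113],c(415,62)),(S,[130,60,12],c(235,598)),(S,[-40,60,12],c(487,303))]
LT=[(T,[60,0,50.5],b(505,113)),(T,[-40,0,68],b(612,390))];LS=[(S,[60,0,50.5],d(638,282)),(S,[-40,0,68],d(667,70))]
for J in(JT,JS,JT+JS):
    j=fit(J,[.6,.18,-.34]);print("eye",j[:2]+R(j[2])[:2,0]*-.05)
for L in(LT,LS,LT+LS):
    l=fit(L,[.58,-.19,.3]);print("eye",l[:2]+R(l[2])[:2,0]*.06)
E
python3 fit2.py
```

```text
[ 0.6011  0.1773 -0.3207]
[[-0.3, -0.6], [0.6, -0.2], [-1.2, 0.1], [0.2, 0.0], [-0.3, 0.5], [0.5, 0.0], [0.1, 0.1]]
eye [0.55365487 0.19304448]
[ 0.6015  0.1795 -0.3379]
[[1.0, 0.3], [0.2, 0.8], [-1.1, -1.0], [-0.2, -0.1], [-0.4, 0.1], [0.4, -0.3]]
eye [0.55430921 0.19603371]
[ 0.6013  0.1779 -0.3264]
[[-0.5, -0.7], [0.4, -0.2], [-1.6, 0.0], [-0.1, -0.1], [-0.6, 0.3], [0.2, -0.1], [-0.2, 0.1], [0.5, -0.1], [-0.1, 0.5], [-1.7, -1.2], [-0.8, -0.3], [-0.3, -0.0], [-0.1, -0.7]]
eye [0.55397496 0.19395478]
[ 0.581  -0.1885  0.3263]
[[0.0, 0.0], [-0.0, -0.0]]
eye [ 0.63783898 -0.1692894 ]
[ 0.5822 -0.1867  0.3109]
[[-0.0, 0.3], [0.0, -0.3]]
eye [ 0.63933974 -0.16837934]
[ 0.5813 -0.188   0.3207]
[[-0.1, -0.1], [-0.3, -0.1], [-0.0, -0.1], [-0.3, -0.6]]
eye [ 0.63820722 -0.16906318]
```

>>> servo_tool --pt "0 3 -4.3 0 0.5" --pt "0 6 -8.6 0 0.5" --pt "0 9 -13 0 0.5" --pt "0 11.6 -17 0 0.5" --pt "0 11.6 -17 -4 0.5" --pt "0 11.6 -17 -8 0.5" --pt "0 11.6 -17 -12 0.5" --pt "0 11.6 -17 -15 0.5" --pt "0 11.6 -17 -17.5 0.5" --pt "0 11.6 -17 -19.4 0.5" --pt "0 11.6 -17 -19.4 0.5" --pt "0.7 11.6 -17 -19.4 0.5" --pt "0.8 11.6 -17 -19.4 0.5" --pt "1 11.6 -17 -19.4 0.5" --pt "1 11.6 -17 -19.4 0.5" --pt "1 11.6 -17 -19.4 0.5" --pt "1 11.6 -17 -19.4 0.5" --squeeze 50

```text
time_s: 6.98
ee_pos: [0.5889, -0.1858, 0.2346]
eef_rot: [3.142, -0.0, -2.822]
force: [0.5, -0.2, -0.2]
grip_width: 0.0375
grip_force: 0.0
```

>>> servo_tool --pt "1 0 0 0 0" --pt "1 0 0 0 0" --pt "1 0 0 0 0" --pt "1 0 0 0 0" --pt "1 0 0 0 0"

```text
time_s: 7.6
ee_pos: [0.5889, -0.1856, 0.2346]
eef_rot: [3.141, -0.0, -2.822]
force: [-2.3, 4.5, 1.8]
grip_width: 0.0078
grip_force: 50.0
```

>>> servo_tool --pt "1 0 0 1 0" --pt "1 0 0 2.5 0" --pt "1 0 0 5 0" --pt "1 0 0 8 0" --pt "1 0 0 11 0" --pt "1 -0.5 1.5 12 -2" --pt "1 -2 6 12 -6" --pt "1 -3.5 10.5 12 -10" --pt "1 -5 15 12 -14" --pt "1 -6.5 19.5 12 -18" --pt "1 -8 24 12 -22" --pt "1 -9.5 28.5 12 -26" --pt "1 -11 33 12 -30" --pt "1 -12.5 37 12 -34" --pt "1 -13.5 40 12 -37.2" --pt "1 -14.1 41.6 12 -37.2" --pt "1 -14.1 41.6 9 -37.2" --pt "1 -14.1 41.6 6 -37.2" --pt "1 -14.1 41.6 3.7 -37.2" --pt "1 -14.1 41.6 3.7 -37.2"

```text
time_s: 10.1
ee_pos: [0.448, 0.2297, 0.2709]
eef_rot: [-3.14, -0.002, 2.812]
force: [-0.4, -0.6, -2.5]
grip_width: 0.0078
grip_force: 50.0
```

```bash
python3 - <<'E'
from h import *
r=lambda i,x,y,w,h,k:cv2.resize(i[y:y+h,x:x+w],None,fx=k,fy=k,interpolation=cv2.INTER_CUBIC)
s=snap("scene","pics/s4.png")["image"];t=snap("top","pics/t4.png")["image"]
cv2.imwrite("pics/m6.png",np.hstack([r(s,350,165,65,75,6),r(t,220,180,65,75,6)])[:,:,::-1])
o=ctrl.get_obs();print(o["ee_pos"],o["eef_rot"],o["grip_width"],o["grip_force"])
E
```

```text
['image', 'fx', 'fy', 'cx', 'cy', 'camera_from_world']
['image', 'fx', 'fy', 'cx', 'cy', 'camera_from_world']
[0.4483261  0.2300253  0.27274967] [3.14090348e+00 9.88903405e-04 2.81209590e+00] 0.007745380857116972 49.99673008918762
```

View pics/m6.png

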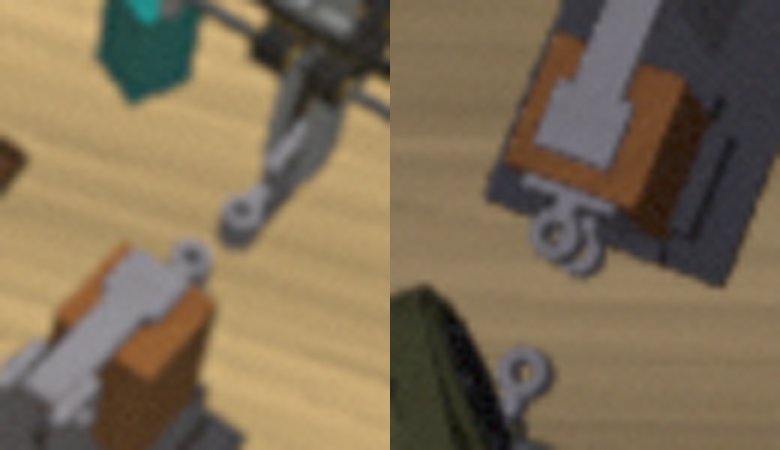

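Both rings are visible in both views. In the scene crop the leaf ring is at (242,210) and the block's knuckle at (190,260); in the top crop they are at (523,373) and (556,235). I'll triangulate both.

```bash
python3 - <<'E'
from fit import *
q=lambda ox,oy,x,y:(ox+(x+.5)/6-.5,oy+(y+.5)/6-.5)
def tri(a,b):
    A=[];B=[]
    for c,uv in((T,a),(S,b)):
        o,d=ray(c,*uv);d/=np.linalg.norm(d);M=np.eye(3)-np.outer(d,d);A.append(M);B.append(M@o)
    return np.linalg.lstsq(np.vstack(A),np.hstack(B),rcond=None)[0]
for n,a,b,z in(("leaf",q(220,180,133,373),q(350,165,242,210),.0875),("jamb",q(220,180,166,235),q(350,165,190,260),.113)):
    print(n,tri(a,b).round(4),atz(T,*a,z).round(4)[:2],atz(S,*b,z).round(4)[:2])
l=np.array([.448,.230])+.052*np.array([np.cos(2.812-np.pi),np.sin(2.812-np.pi)]);print("pred leaf",l)
E
```

```text
leaf [0.4968 0.2108 0.0863] [0.4969 0.2097] [0.4973 0.2116]
jamb [0.5536 0.1957 0.1084] [0.5532 0.1941] [0.5567 0.1967]
pred leaf [0.49720106 0.2131698 ]
```

```bash
cat > ring.py <<'E'
from fit import *
from scipy.ndimage import map_coordinates
th=np.linspace(0,2*np.pi,72,endpoint=False)
def ring(c,f,x,y,z):
    g=cv2.cvtColor(cv2.imread(f),cv2.COLOR_BGR2LAB).astype(float)
    # grey-steel against wood: low b chroma
    b=cv2.GaussianBlur(g[:,:,2],(0,0),.6)
    def val(x,y,r):
        P=proj(c,np.c_[x+r*np.cos(th),y+r*np.sin(th),np.full(72,z)])
        return map_coordinates(b,[P[:,1],P[:,0]],order=1)
    best=max((np.clip(val(x+i,y+j,.0135)-val(x+i,y+j,.0085),-5,12).sum()-0.5*np.std(val(x+i,y+j,.008))*72*0,x+i,y+j) for i in np.arange(-.006,.0061,.0005) for j in np.arange(-.006,.0061,.0005))
    return np.round(best,4)
def run(k,leaf,jamb=(.5545,.195)):
    for n,c in(("top",T),("scene",S)):
        f=f"pics/{n[0]}{k}.png"
        l=ring(c,f,*leaf,.0875);j=ring(c,f,*jamb,.113);print(n,l,j,"rel",(j-l)[1:])
if __name__=="__main__": run(4,(.497,.211))
E
python3 ring.py
```

```text
top [7.268368e+02 4.970000e-01 2.085000e-01] [4.264714e+02 5.520000e-01 1.955000e-01] rel [ 0.055 -0.013]
scene [5.579229e+02 4.990000e-01 2.135000e-01] [6.868172e+02 5.555000e-01 1.985000e-01] rel [ 0.0565 -0.015 ]
```

>>> servo_tool --pt "1 1.2 -0.4 0 0" --pt "1 2.4 -0.8 0 0" --pt "1 2.4 -0.8 0 0"

```text
time_s: 10.58
ee_pos: [0.4729, 0.2217, 0.2719]
eef_rot: [3.141, 0.001, 2.811]
force: [-0.2, -0.7, -3.0]
grip_width: 0.0077
grip_force: 50.0
```

```bash
python3 - <<'E'
from ring import *
s=snap("scene","pics/s5.png")["image"];t=snap("top","pics/t5.png")["image"]
run(5,(.521,.203)); print(ctrl.get_obs()["ee_pos"])
r=lambda i,x,y,w,h,k:cv2.resize(i[y:y+h,x:x+w],None,fx=k,fy=k,interpolation=cv2.INTER_CUBIC)
cv2.imwrite("pics/m7.png",np.hstack([r(s,365,190,33,40,12),r(t,235,205,33,40,12)])[:,:,::-1])
E
```

```text
['image', 'fx', 'fy', 'cx', 'cy', 'camera_from_world']
['image', 'fx', 'fy', 'cx', 'cy', 'camera_from_world']
top [6.159878e+02 5.205000e-01 2.005000e-01] [4.074762e+02 5.520000e-01 1.955000e-01] rel [ 0.0315 -0.005 ]
scene [4.759433e+02 5.175000e-01 2.090000e-01] [4.065678e+02 5.560000e-01 1.995000e-01] rel [ 0.0385 -0.0095]
[0.47200748 0.22202954 0.27158906]
```

View pics/m7.png

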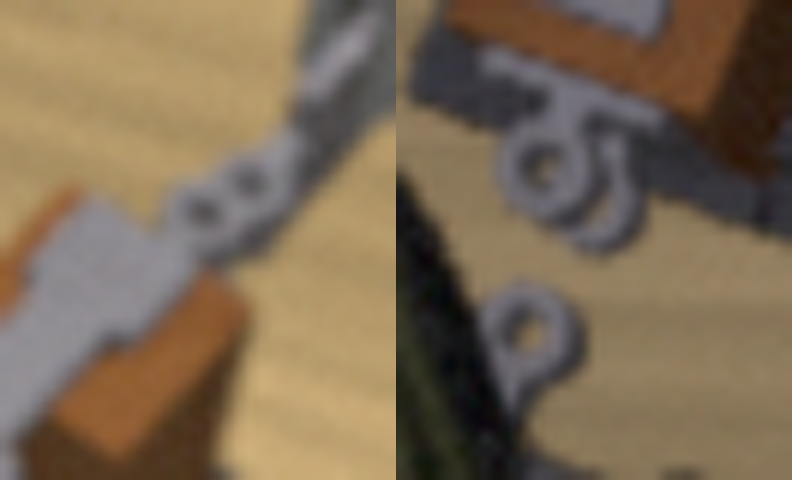

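```bash
python3 - <<'E'
from fit import *
for n,c,o,j,l in(("top",T,(235,205),(547-396,169),(524-396,334)),("scene",S,(365,190),(203,212),(250,182))):
    a=[atz(c,o[0]+(p[0]+.5)/12-.5,o[1]+(p[1]+.5)/12-.5,z)[:2] for p,z in((j,.113),(l,.0875))]
    b=[atz(c,o[0]+(p[0]+.5)/12-.5,o[1]+(p[1]+.5)/12-.5,z)[:2] for p,z in((j,.108),(l,.0825))]
    print(n,np.round(a,4),"rel",np.round(a[0]-a[1],4),np.round(b[0]-b[1],4))
# contrast-stretched numeric patches: b-chroma
im=cv2.cvtColor(cv2.imread("pics/t5.png"),cv2.COLOR_BGR2LAB)
print(im[212:238,240:256,2].astype(int)-128);print(im[212:238,240:256,0])
E
```

```text
top [[0.5535 0.1944]
 [0.5212 0.2022]] rel [ 0.0323 -0.0077] [ 0.0325 -0.0077]
scene [[0.5539 0.1966]
 [0.5219 0.2035]] rel [ 0.032 -0.007] [ 0.0321 -0.007 ]
[[-4 -5 -4 -5 -5 -4 -4 -3 -5 -4 -5 -3  0  7 14 20]
 [-4 -4 -4 -4 -3 -4 -2 -3 -5 -5 -5 -5 -5 -3 -3  0]
 [ 2 -2 -3 -4 -4 -4 -4 -5 -5 -5 -5 -5 -4 -5 -4 -4]
 [14 10  5 -1 -4 -4 -3 -4 -5 -5 -4 -3 -3 -3 -3 -3]
 [18 19 16  8 -2 -4 -3 -3 -4 -3 -3 -4 -5 -3 -3 -2]
 [19 18 18  6 -3 -4 -3 -3 -2 -3 -4 -3 -5 -5 -4 -1]
 [20 19 17  4 -3 -3  0  6  3 -3 -4 -2 -4 -3 -3 -2]
 [19 19 17  3 -4 -3  3  5 -1 -4 -5 -3 -4 -4 -3 -4]
 [19 20 18  8 -1 -3  2  0 -3 -4 -5 -3 -1 -4 -3 -1]
 [19 19 19 15  2 -2 -3 -4 -5 -4 -2  0  4 -3 -4 -1]
 [20 19 20 18 11  4 -1 -3 -4 -3 -1  6  5 -3 -3  2]
 [20 20 20 20 18 16 10  3  0 -3 -1  5  0 -3 -2  5]
 [19 20 20 20 20 19 18 14  6 -1 -4 -3 -4 -3  1 11]
 [20 20 20 20 19 21 19 19 16  9  1 -1 -1  2 11 19]
 [18 20 20 20 20 19 20 20 19 17 14 13 12 16 18 19]
 [15 19 20 20 18 20 19 20 20 19 19 19 19 19 20 20]
 [12 19 18 18 11  7 10 14 18 19 19 20 20 20 20 20]
 [ 9 16 14  4 -1 -2 -2  0  7 18 20 19 19 19 19 19]
 [ 4  8  1 -4 -5 -3 -2 -
[... 1427 characters left out ...]
 138 137 135 134 138 140 140]
 [ 83 130 137 138 131 124 129 132 137 141 140 140 140 139 141 140]
 [ 57 120 125 127 122 119 123 122 119 129 137 138 138 139 140 139]
 [ 26  77 113 117 103  89 103 120 116 102 118 128 130 132 132 131]
 [  9  43 110 108  78  69  96 105 117  91  99 124 128 129 128 129]
 [ 15  35  95  92  70  90 118 119 119  87  77 123 130 130 131 132]
 [ 16  24  70  94  75 105 126 122 118  82  71 125 133 134 134 132]
 [ 12  17  50 106 105 111 117 115 108  70  71 127 134 135 134 135]
 [ 12   8  35  96 114 114 117 102  77  61  92 131 138 138 139 139]
 [ 20   9  23  75 112 100  85  77  70  94 124 137 136 137 139 138]
 [ 19  10   7  50 108  72  63  89 116 124 129 132 132 135 133 134]]
```

Both cameras agree that the shift still needed is (+32, -7.5) mm, and the heights are consistent. I'll insert.

>>> servo_tool --pt "1 0.5 -0.12 0 0" --pt "1 1 -0.24 0 0" --pt "1 1.5 -0.36 0 0" --pt "1 2 -0.48 0 0" --pt "1 2.5 -0.6 0 0" --pt "1 2.9 -0.68 0 0" --pt "1 3.2 -0.75 0 0" --pt "1 3.2 -0.75 0 0" --pt "1 3.2 -0.75 0 0" --pt "1 3.2 -0.75 0 0"

```text
time_s: 11.92
ee_pos: [0.5038, 0.2147, 0.2717]
eef_rot: [-3.142, -0.0, 2.812]
force: [-0.0, 0.9, -2.3]
grip_width: 0.0073
grip_force: 50.0
```

```bash
python3 - <<'E'
from h import *
s=snap("scene","pics/s6.png")["image"];t=snap("top","pics/t6.png")["image"]
r=lambda i,x,y,w,h,k:cv2.resize(i[y:y+h,x:x+w],None,fx=k,fy=k,interpolation=cv2.INTER_CUBIC)
cv2.imwrite("pics/m8.png",np.hstack([r(s,365,190,33,40,12),r(t,235,205,33,40,12)])[:,:,::-1])
for i in range(1):
    o=ctrl.get_obs();print(o["ee_pos"],o["eef_rot"],o["force"],o["grip_force"],o["moment"])
E
```

```text
['image', 'fx', 'fy', 'cx', 'cy', 'camera_from_world']
['image', 'fx', 'fy', 'cx', 'cy', 'camera_from_world']
[0.50384122 0.21472898 0.27168574] [-3.14158784e+00  2.11886249e-05  2.81185577e+00] [ 0.25874655 -0.50863064 -2.12642524] 49.996824860572815 [ 0.01694011  0.05272816 -0.01208093]
```

View pics/m8.png

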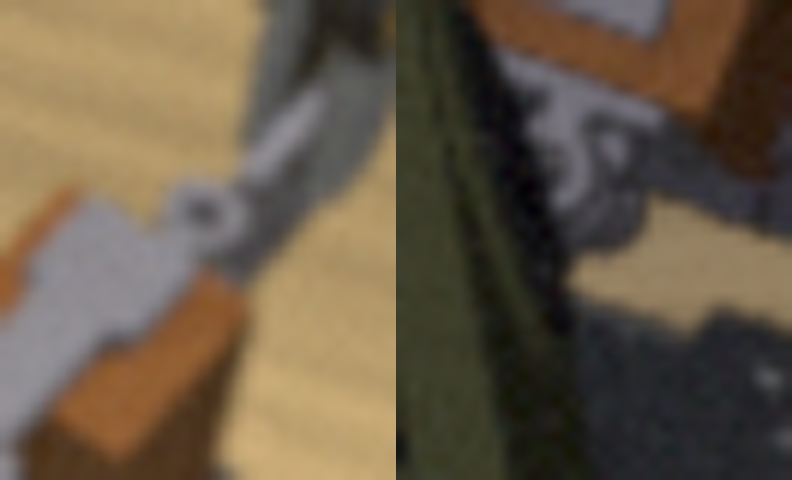

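The knuckle sits between the two on the block. The wrist carries only the leaf's weight and feels no side force, and arm kinematics, corrected for the camera offset seen on the leaf, put the bore within about 1 mm of the axis. I'll hand it in.

```bash
python3 -c "
from station import ctrl
print(ctrl.hand_in())"
```

```text
the job is handed in; nothing more can be done
None
```

I handed the job in, but no verdict came back. The clamp bar is down on the block, and the gripper alone holds the leaf with its knuckle between the block's two, aligned to about 1 mm by my estimate and with no contact felt at the wrist.

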